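# Stopper the soil flask and hold the spring clip open over its record card

## Robot

A 6-joint arm with a two-finger parallel gripper is mounted at the origin on the work surface. World frame = base frame: x ahead of the robot, y to its left, z up, the work surface at z = 0. Lengths are in m, angles in rad, forces in N, time in s.
With the tool pointing down it reaches from about 0.35 to 0.975 m from the base axis. Payload 4.9 kg.
Tool frame: the origin (TCP) lies on the centre line of the jaws, within the pads' length; the fingertips stand 14 mm ahead of it and the grasp point (between the pads) lies 5 mm behind it; z points along the fingers, y is the line along which they close (so a half turn about z gives the same grasp; the last joint's range is limited). The gripper opens to 85 mm and grips with 20 to 120 N. Pads are 22 mm wide; open, the fingers measure 114 mm over their backs; the gripper's body (76 mm by 85 mm) begins 54 mm behind the grasp point. The pads swing forward as they close: fully open they stand 13 mm farther back than shut.
Start: joints at [1.152, 0.053, 1.613, -0, 1.476, -0.119], TCP at [0.185, 0.597, 0.245] pointing down, gripper open.
Joint ranges: [-3.01, 3.01], [-1.01, 2.22], [0.06, 2.58], [-1.02, 4.17], [0.09, 2.62], [-3.14, 3.14]. Speed limits (rad/s): [2.57, 2.57, 3.14, 3.14, 3.14, 3.14].

## Interface

Orientations are given as a unit quaternion [w, x, y, z].
In Python, from plant import * gives the robot as it stands.
- The arm moves only by the tool send_rows, never from a script. Its argument "steps" is a list of rows, each an object with "translation": the shift along the tool's x, y, z in cm, a list of three; "delta_rot": the turn, a rotation vector about the tool's x, y, z in rad, a list of three; "jaw": the finger opening in cm, from 0 to 8.54. In form: [{"translation": [dx, dy, dz], "delta_rot": [rx, ry, rz], "jaw": jaw}, ...]. A call has exactly 8 rows; each row is the pose to reach, as a shift and turn from the pose commanded when the call began, along the tool's axes at that moment; what a row does not reach only later rows make up. A row lasts 1/10 s, in which the tool goes at most 50 mm and 8.59 degrees, less where a joint would pass 70% of its speed; a pose out of reach is approached as far as the arm can. A call with a gripper value outside its range is refused whole. The fingers move at their own pace and stop on an object; the grip force is fixed at half the most. Time passes only in rows, so rows that repeat a pose let the fingers close, or fill a call up. It gives the time, the measured TCP pose, the force, the opening and the grip force at its end, in the units of the state.
- state(): the state, without advancing time (a new reading comes with each control period).
- grab_frame(name): name is "scene" or "top" or "wrist"; returns a dict with "pixels" (480x640x3 uint8, blue, green, red), "range_z" (480x640 float32, m along the optical axis (not along the pixel's ray), 0 where there is no reading), "fx", "fy", "cx", "cy" (pixels), "rvec" (rotation vector, rad) and "tvec" (3), from world to camera coordinates, as OpenCV has them. Camera axes: x right, y down, z forward; pixel columns grow to the right and rows downward; lengths in m; the calibration is good to about 2 mm. The wrist camera is an equidistant fisheye: a pixel r from the principal point sees the ray r / f radians off the axis. A picture is of the moment at which its call begins.
- job_done(): hands the job in; it is judged then, once.
The state is a dict: "time": time; "joint_pos": joint angles; "joint_vel": joint speeds; "joint_efforts": joint torques, N m; "tool_pos": TCP position; "tool_rot": TCP orientation; "contact_force": force on the tool from outside, world axes, zero at the start; "ft_torque": the same for the moment, N m; "gripper_width": opening from 0.0 (shut) to 1.0 (fully open); "grasp_force": force on a finger pad.
Only numpy, scipy, OpenCV 4.12 (cv2) and the standard library are available. Lean on these libraries where they do the work, as an engineer would, in place of code of your own. Each camera call takes 0.05 s, during which the arm holds its last target. There are 200 camera calls.

## Task

Close the soil sample: first set the orange stopper fully home in the neck of the glass flask and let go of it. Then squeeze the yellow spring clip open, take it off its blue stand and finish holding it gaping widely around the middle of the record card's top edge, its jaws reaching down on both sides of the card without touching it, ready for a colleague to slip in a printout: the program ends with the clip still held open there. Keep the flask upright, do not bump the card hard, and leave the mortar, the steel core ring and the moisture tin where they stand.

Things in the scene. Friction and masses are not known exactly. Their poses are not given: they have to be found in the camera images.
- flask: Loose clear glass conical flask with brown soil inside, standing on the bench; 84 mm across the foot, 120 mm high; its straight neck (top 42 mm) is 37 mm outside, 28 mm bore, with a white band at the lip. About 0.45 kg. Origin: centre of its underside, z up.
- flask_rim (a point): Centre of the flask's open mouth, level with the top of the rim, 120 mm above its underside.
- stopper: Loose orange stopper, 63 mm tall, 40 g. From below: tapered plug 24 mm long (20 mm across at the tip, 25 mm at the top), flange 36 mm across, 5 mm thick, then a round knob 22 mm across, 34 mm tall. Origin: centre of the plug's tip, z up along the knob. Starts upright in the spacer disc's hole, flange resting on the disc; seated, the flange's underside rests on the flask's rim.
- stopper_flange (a point): Centre of the underside of the stopper's flange, 24 mm above the plug's tip.
- stopper_knob (a point): Point on the stopper's axis at which to grip the knob, 50 mm above the plug's tip (26 mm above the flange's underside, 13 mm below the knob's top).
- spacer: Loose white nylon spacer disc in which the stopper is parked: 72 mm across, 30 mm high, through hole 33 mm. About 0.2 kg. Origin: centre of its underside.
- clip_stand: Fixed blue block 70 x 80 x 20 mm with an upright aluminium fin, 5 mm thick (along its x), 60 mm wide (along its y), top edge 55 mm above the bench. The spring clip is clamped on the fin at the start, jaws down, levers up. Origin: centre of its underside, z up.
- clip: Loose yellow spring clip (clothes-peg type, 92 mm long, 30 mm wide, 60 g), two halves on one pivot. Origin: middle of the pivot, an 11 mm pin along its y; z points to the levers; levers and jaws move along x. Lever ends lie 50 mm above the pivot, black jaw tips 42 mm below it. Starts clamped on the fin, jaws down, x along the stand's x, pivot 79 mm above the bench. Let go, it snaps shut.
- clip_tips (a point): Point midway between the two jaw tips, level with their ends, 42 mm below the pivot. The pivot pin's underside is 36 mm above it: a card edge may reach no farther in.
- clip_grip (a point): Point midway between the levers, 40 mm above the pivot: grasp here from above, fingers closing along the clip's x. Levers are flat plates 26 mm wide (y), their ends 56 mm apart over the outer faces at the start, 21 mm when squeezed to the stop, where they stand parallel. Squeezing them opens the jaws: 5 N at the lever ends to begin, 11 N at the stop; the stop is hard, so a 20 to 60 N grip holds it open.
- clip_half (a joint): Opening of each half of the clip, rad (both move equally, the pivot stays midway): 0 clamped on the 5 mm fin, -0.04 fully shut, 0.37 at the stop (jaws 33 mm apart). Jaw gap is about 5 mm + 76 mm x angle; gaping widely means more than 0.25 (about 24 mm).
- card_stand: Fixed dark steel card holder 70 x 100 x 24 mm with a 20 mm wide rib 36 mm high; the record card stands upright in it. Origin: centre of its underside, z up, x across the card.
- card: The stiff white record card with blue lines, fixed upright in its holder: 4 mm thick (its x), 84 mm wide (its y), top edge 125 mm above the bench. Origin: middle of the top edge, z up. The clip's jaws must straddle it, one on either x side, with the jaw tips about 20 mm (8 to 32 mm) below the top edge.
- mortar: Bystander: white stoneware mortar, 88 mm across, 50 mm high, with its pestle leaning in it up to about 100 mm high (one piece). Leave it alone.
- core_ring: Bystander: polished steel core ring, 76 mm across, 20 mm high. Leave it alone.
- tin: Bystander: aluminium moisture tin, 60 mm across, 45 mm high. Leave it alone.
Mind the look-alikes: they are no part of the job. What is shaped like the flask but purple or red is not meant.

How it is judged:
On the way, in this order (a step that is already met when the one before it is completed fails the run):
1. the stopper is seated in the flask, flange on the rim, and let go (horizontal distance between stopper_flange and flask_rim below 0.004 m and z of stopper_flange in the frame of flask_rim between -0.003 and 0.003 m and angle between flask's own z axis and vertical below 0.08 rad and angle between stopper's own z axis and vertical below 0.12 rad and contact force between the fingers and stopper below 0.05 N), for 0.3 s.
2. the clip is squeezed open and lifted off its stand (value of joint clip_half above 0.2 rad and height (world z) of clip_tips above 0.065 m and contact force between clip and clip_stand below 0.05 N and contact force between the fingers and clip above 2 N), for 0.2 s.
At the end, for the whole second after the job is handed in: Stopper home in the upright flask (flange within 3 mm of rim, 4 mm of centre), untouched. Fingers hold the clip still, open above 0.25 rad, upright and square to the card within 0.25 rad, tips 8-32 mm below its top edge, centred within 12 mm across and 28 mm along, not touching the card (all of step 1 and height (world z) of flask below 0.006 m and value of joint clip_half above 0.25 rad and contact force between the fingers and clip above 2 N and x of clip_tips in the frame of card between -0.012 and 0.012 m and y of clip_tips in the frame of card between -0.028 and 0.028 m and z of clip_tips in the frame of card between -0.032 and -0.008 m and angle between the x axis of clip and the x axis of card, either way round below 0.25 rad and angle between clip's own z axis and vertical below 0.25 rad and contact force between clip and card below 0.3 N and linear speed of clip below 0.03 m/s); the arm keeps its last pose, push and grip.
It fails at once if the mortar is moved by more than 25 mm (distance of mortar from where it was at the start of the episode above 0.025 m).
It fails at once if the steel core ring is moved by more than 25 mm (distance of core_ring from where it was at the start of the episode above 0.025 m).
It fails at once if the moisture tin is moved by more than 25 mm (distance of tin from where it was at the start of the episode above 0.025 m).
It fails at once if the flask is tipped by more than 0.35 rad (angle between flask's own z axis and vertical above 0.35 rad).
It fails at once if the card is bumped with more than 12 N (contact force between card and anything else above 12 N).
It also fails if it takes over 53 s, if anything falls off the work surface, if the arm or the gripper's body presses on something with over 40 N, if the wrist force passes 120 N, or if a joint passes its speed limit or range.

## Working session

There is one attempt and no reset: what is moved stays moved. The work goes in short steps, Python scripts to look and compute and a tool call to move; the robot and the scene stay as the last step left them, time stands still between calls to the robot, and variables do not carry over. Pictures are saved under pics/ and viewed, at most 10 in all, crops included, and the job is handed in when it is done.

Besides the shell and the picture viewer there is one more tool, called after "Call:" in YAML: its name, and indented under it one key for each argument. send_rows: Moves the arm, as the interface text tells. Its arguments: {"type":"object","properties":{"steps":{"type":"array","items":{"type":"object","properties":{"translation":{"type":"array","items":{"type":"number"}},"delta_rot":{"type":"array","items":{"type":"number"}},"jaw":{"type":"number"}}}}},"required":["steps"]}

```bash
mkdir -p pics; ls; cat > h.py <<'E'
from plant import *
import numpy as np, cv2, pickle
def save(n,f):
    fr=grab_frame(n); cv2.imwrite(f'pics/{f}.png',fr['pixels']); pickle.dump(fr,open(f'pics/{f}.pkl','wb')); return fr
def load(f): return pickle.load(open(f'pics/{f}.pkl','rb'))
def RT(fr): return cv2.Rodrigues(np.array(fr['rvec'],float))[0],np.array(fr['tvec'],float).ravel()
def pts(fr):  # world points from depth, pinhole
    z=fr['range_z'];v,u=np.mgrid[:480,:640]
    P=np.stack([(u-fr['cx'])/fr['fx']*z,(v-fr['cy'])/fr['fy']*z,z],-1)
    R,t=RT(fr); return (P-t)@R
def ray(fr,u,v,fish=False):
    x=(u-fr['cx'])/fr['fx'];y=(v-fr['cy'])/fr['fy']
    if fish:
        r=np.hypot(x,y)+1e-12; d=np.array([x/r*np.sin(r),y/r*np.sin(r),np.cos(r)])
    else: d=np.array([x,y,1.])
    R,t=RT(fr); return -R.T@t,R.T@(d/np.linalg.norm(d))
def onz(fr,u,v,z,fish=False):
    o,d=ray(fr,u,v,fish); return o+d*(z-o[2])/d[2]
def tri(rays):
    A=0;b=0
    for o,d in rays:
        M=np.eye(3)-np.outer(d,d);A=A+M;b=b+M@o
    return np.linalg.solve(A,b)
E
python3 -c "
from h import *
for n in ['scene','top','wrist']:
    f=save(n,n+'0'); R,t=RT(f); print(n,f['fx'],f['cx'],f['cy'],-R.T@t,R[2],(f['range_z']>0).mean())
cv2.imwrite('pics/st.png',np.hstack([cv2.resize(load(n+'0')['pixels'],(400,300)) for n in ['scene','wrist']]))
print(state())
"
```

```text
pics
scene 554.5472288052808 323.36445909534007 236.9478070114751 [1.09559148 0.7108229  0.84555982] [-0.47826174 -0.59566303 -0.64533035] 0.99544921875
top 452.33916978261686 322.68338421968537 239.36902477186865 [ 0.41271424 -0.00460397  1.17531715] [ 0.13108471  0.01738895 -0.99121866] 0.9958723958333333
wrist 371.64829954431775 324.6849465658157 247.39117155156956 [0.11578865 0.61759814 0.37327491] [ 0.26840503 -0.08436062 -0.95960514] 0.9943782552083333
{'time': 0.15, 'joint_pos': array([ 1.15204978e+00,  5.32189187e-02,  1.61395715e+00,  5.28799478e-05,
        1.47603182e+00, -1.18998259e-01]), 'joint_vel': array([ 0.00052976, -0.00205027, -0.00228211,  0.00139334, -0.0006309 ,
       -0.00136229]), 'joint_efforts': array([ 3.97836693e-04, -3.94246316e+01, -3.70718765e+01, -1.11908762e-04,
        4.75334673e-03,  2.55349721e-05]), 'tool_pos': array([0.18434588, 0.59671158, 0.24434975]), 'tool_rot': array([-2.39912437e-04,  1.49316136e-01,  9.88789178e-01, -7.71607552e-04]), 'contact_force': array([-0.15542438, -0.38704784, -0.39559829]), 'ft_torque': array([-0.02100866,  0.0176155 ,  0.02066249]), 'grasp_force': 0.0, 'gripper_width': 1.0060247788603272}
```

View pics/top0.png

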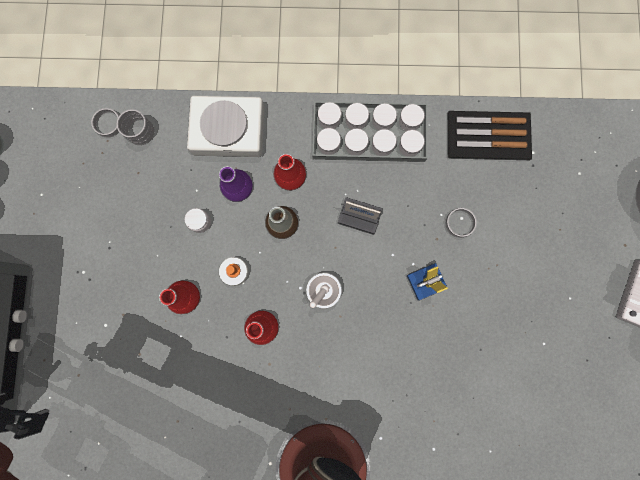

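View pics/scene0.png

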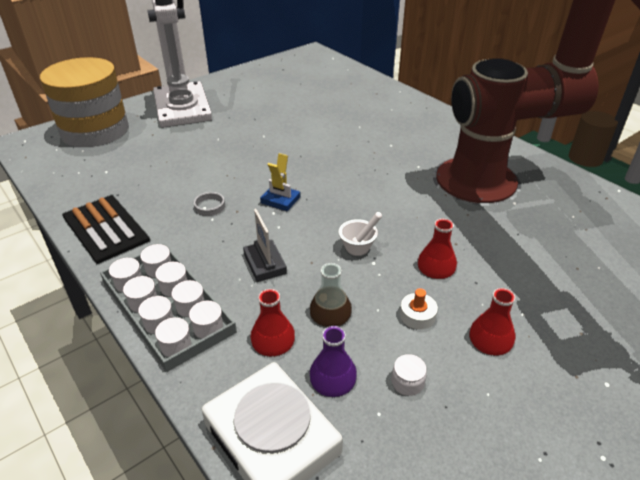

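The top view shows the clear flask at about (281,220), with its rim at (277,214). The things it could be taken for are the purple flask at (235,183) and the red ones at (290,172), (182,296) and (262,326). By the description the clear one with brown soil is the right one. The orange stopper is at (233,270), the yellow clip on its blue stand at (430,280), and the card at (362,208). The mortar is at (323,290), the ring at (461,222) and the tin at (197,219). The scene view agrees: flask (330,295), stopper (420,300), clip (281,172), card (262,235).

```bash
cat > m.py <<'E'
from h import *
T=load('top0');S=load('scene0')
def blob(fr,lo,hi,box):
    h=cv2.cvtColor(fr['pixels'],cv2.COLOR_BGR2HSV);m=cv2.inRange(h,lo,hi)>0
    k=np.zeros_like(m);x0,y0,x1,y1=box;k[y0:y1,x0:x1]=1;return m&k
for nm,lo,hi,bt,bs in [('orange',(5,150,100),(16,255,255),(215,250,255,290),(400,280,440,325)),
  ('yellow',(20,120,80),(35,255,255),(400,255,460,305),(255,145,310,210)),
  ('blue',(100,120,40),(125,255,255),(400,255,460,305),(255,145,310,215))]:
    for fr,b,n in [(T,bt,'T'),(S,bs,'S')]:
        m=blob(fr,lo,hi,b);P=pts(fr)[m];v,u=np.nonzero(m)
        print(nm,n,m.sum(),'uv',u.mean().round(1),v.mean().round(1),'rng',u.min(),u.max(),v.min(),v.max(),'med',np.median(P,0).round(3),'zpct',np.percentile(P[:,2],[2,50,98]).round(3))
# card: points near top-edge height, by depth
for fr,n,b in [(T,'T',(330,185,400,240)),(S,'S',(235,200,300,285))]:
    P=pts(fr);x0,y0,x1,y1=b;Q=P[y0:y1,x0:x1].reshape(-1,3);q=Q[(Q[:,2]>.095)&(Q[:,2]<.14)]
    print('card',n,len(q),q.mean(0).round(3),q.min(0).round(3),q.max(0).round(3)); c=q[:,:2]-q[:,:2].mean(0);_,s,V=np.linalg.svd(c);print(V[0],np.ptp(c@V[0]),np.ptp(c@V[1]))
# spacer, flask by depth
for nm,b,zl,zh in [('spacer',(210,250,256,292),.025,.036),('knobtop',(210,250,256,292),.055,.09),('flask',(262,200,302,242),.10,.14),('mortar',(295,265,350,315),.04,.13),('tin',(180,203,216,236),.04,.05),('red1',(270,150,308,192),.1,.14),('purple',(212,162,258,205),.1,.14),('redR',(240,305,285,350),.1,.14)]:
    x0,y0,x1,y1=b;Q=pts(T)[y0:y1,x0:x1].reshape(-1,3);q=Q[(Q[:,2]>zl)&(Q[:,2]<zh)]
    if len(q): print(nm,len(q),q.mean(0).round(3),((q.min(0)+q.max(0))/2).round(3),np.ptp(q,axis=0).round(3))
a=cv2.resize(T['pixels'][185:310,215:455],None,fx=3.3,fy=3.3,interpolation=2)
b=cv2.resize(S['pixels'][145:345,235:455],None,fx=3,fy=3,interpolation=2)[:,:]
cv2.imwrite('pics/c1.png',cv2.resize(np.vstack([cv2.resize(a,(560,292)),cv2.resize(S['pixels'][145:345,235:455],(560,508)) ])[:800],(560,600)))
E
python3 m.py
```

```text
orange T 130 uv 232.7 269.9 rng 227 239 264 276 med [0.477 0.237 0.041] zpct [0.033 0.041 0.073]
orange S 208 uv 419.0 300.8 rng 410 426 289 310 med [0.482 0.247 0.044] zpct [0.034 0.044 0.072]
yellow T 222 uv 434.6 280.4 rng 424 447 267 292 med [ 0.459 -0.252  0.105] zpct [0.052 0.105 0.126]
yellow S 385 uv 278.5 170.9 rng 268 286 154 188 med [ 0.47  -0.251  0.094] zpct [0.048 0.094 0.124]
blue T 459 uv 421.8 282.4 rng 408 445 263 299 med [ 0.463 -0.236  0.021] zpct [0.016 0.021 0.025]
blue S 458 uv 279.7 199.6 rng 261 299 190 209 med [ 0.482 -0.232  0.02 ] zpct [0.005 0.02  0.025]
card T 151 [ 0.63  -0.078  0.117] [ 0.617 -0.117  0.095] [ 0.645 -0.037  0.13 ]
[-0.27703726 -0.96085918] 0.08316330145818782 0.005640361908388611
card S 185 [ 0.632 -0.074  0.115] [ 0.616 -0.12   0.095] [ 0.645 -0.035  0.129]
[0.26941952 0.96302291] 0.08846773086098478 0.0056476256616512215
spacer 492 [0.477 0.241 0.031] [0.477 0.242 0.031] [0.071 0.07  0.01 ]
knobtop 71 [0.478 0.24  0.068] [0.478 0.24  0.065] [0.022 0.02  0.019]
flask 135 [0.609 0.126 0.118] [0.609 0.125 0.113] [0.037 0.037 0.024]
mortar 500 [0.431 0.013 0.056] [0.436 0.011 0.073] [0.084 0.084 0.065]
tin 352 [0.606 0.342 0.046] [0.605 0.341 0.045] [0.054 0.054 0.01 ]
red1 154 [0.739 0.109 0.117] [0.739 0.109 0.113] [0.039 0.037 0.027]
purple 155 [0.704 0.25  0.116] [0.705 0.25  0.113] [0.038 0.037 0.026]
redR 146 [0.338 0.166 0.118] [0.338 0.165 0.112] [0.037 0.037 0.024]
```

View pics/c1.png

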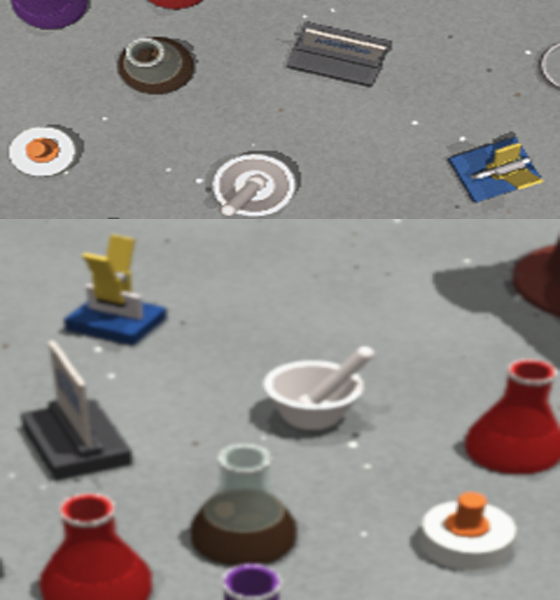

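The crop confirms the choices: the clear flask with brown soil, the orange stopper in the white disc, the yellow clip levers on the blue stand with the fin clearly visible, and the white card edge in its dark holder. Depth from the two views agrees with the stated heights. Next I move above the stopper.

```bash
cat >> h.py <<'E'
from scipy.spatial.transform import Rotation as Ro
def Rt(s): q=s['tool_rot']; return Ro.from_quat([q[1],q[2],q[3],q[0]])
def go(goal,yaw=None):
    # shift in tool axes (cm) to goal and rotvec to point straight down with tool-y at world yaw
    s=state();R=Rt(s);d=R.inv().apply(np.array(goal)-s['tool_pos'])*100
    M=R.as_matrix();y=M[:,1]
    if yaw is None: yaw=np.arctan2(y[1],y[0])
    yy=np.array([np.cos(yaw),np.sin(yaw),0])
    if yy@y<0: yy=-yy
    G=np.stack([np.cross(yy,[0,0,-1.]),yy,[0,0,-1.]],1)
    print('shift cm',d.round(2),'rot',(R.inv()*Ro.from_matrix(G)).as_rotvec().round(3),'tcp',s['tool_pos'].round(4),'yaw',np.arctan2(y[1],y[0]).round(3),'F',s['contact_force'].round(1),'t',s['time'],'w',round(s['gripper_width']*8.54,2),'g',round(s['grasp_force'],1))
E
python3 -c "
from h import *
go((.478,.241,.2))"
```

```text
shift cm [-38.56 -25.31   4.47] rot [-0.002 -0.    -0.   ] tcp [0.1843 0.5967 0.2443] yaw 1.271 F [-0.2 -0.4 -0.4] t 0.15 w 8.59 g 0.0
```

Call:
send_rows:
  steps:
    - {"translation":[-4,-2.6,0],"delta_rot":[0,0,0],"jaw":8}
    - {"translation":[-8,-5.2,0],"delta_rot":[0,0,0],"jaw":8}
    - {"translation":[-12,-7.8,0],"delta_rot":[0,0,0],"jaw":7}
    - {"translation":[-16,-10.4,0],"delta_rot":[0,0,0],"jaw":7}
    - {"translation":[-20,-13,0],"delta_rot":[0,0,0],"jaw":6}
    - {"translation":[-24,-15.7,0],"delta_rot":[0,0,0],"jaw":6}
    - {"translation":[-28,-18.4,0],"delta_rot":[0,0,0],"jaw":6}
    - {"translation":[-32,-21,0],"delta_rot":[0,0,0],"jaw":6}

```text
time: 0.95
tool_pos: [0.429, 0.3002, 0.2451]
tool_rot: [-0.0, 0.149, 0.989, 0.0]
contact_force: [0.4, 1.1, -0.1]
gripper_width: 0.703
grasp_force: 0.0
```

Call:
send_rows:
  steps:
    - {"translation":[-3,-2,1],"delta_rot":[0,0,0],"jaw":6}
    - {"translation":[-6.5,-4.3,3],"delta_rot":[0,0,0],"jaw":6}
    - {"translation":[-6.5,-4.3,4.5],"delta_rot":[0,0,0],"jaw":6}
    - {"translation":[-6.5,-4.3,4.5],"delta_rot":[0,0,0],"jaw":6}
    - {"translation":[-6.5,-4.3,4.5],"delta_rot":[0,0,0],"jaw":6}
    - {"translation":[-6.5,-4.3,4.5],"delta_rot":[0,0,0],"jaw":6}
    - {"translation":[-6.5,-4.3,4.5],"delta_rot":[0,0,0],"jaw":6}
    - {"translation":[-6.5,-4.3,4.5],"delta_rot":[0,0,0],"jaw":6}

```text
time: 1.75
tool_pos: [0.4777, 0.2425, 0.2012]
tool_rot: [0.001, 0.149, 0.989, 0.0]
contact_force: [-0.2, 0.2, -0.4]
gripper_width: 0.703
grasp_force: 0.0
```

```bash
python3 -c "
from h import *
go((.478,.241,.2))
f=save('wrist','w1');R,t=RT(f);print(-R.T@t,R[2])
h=cv2.cvtColor(f['pixels'],cv2.COLOR_BGR2HSV);m=cv2.inRange(h,(5,150,80),(16,255,255))
n,l,st,c=cv2.connectedComponentsWithStats(m)
for i in range(1,n):
    if st[i,4]>100:print(st[i],c[i],onz(f,*c[i],.05,True))
"
```

```text
shift cm [-0.08 -0.14  0.12] rot [ 0.001  0.001 -0.   ] tcp [0.4777 0.2425 0.2012] yaw 1.272 F [-0.2  0.2 -0.4] t 1.75 w 6.0 g 0.0
[0.4087725  0.26312226 0.33025146] [ 0.27065714 -0.08182558 -0.959192  ]
[ 302  210   42   45 1214] [322.60543657 232.37397035] [0.4757441  0.24125045 0.05      ]
```

View pics/w1.png

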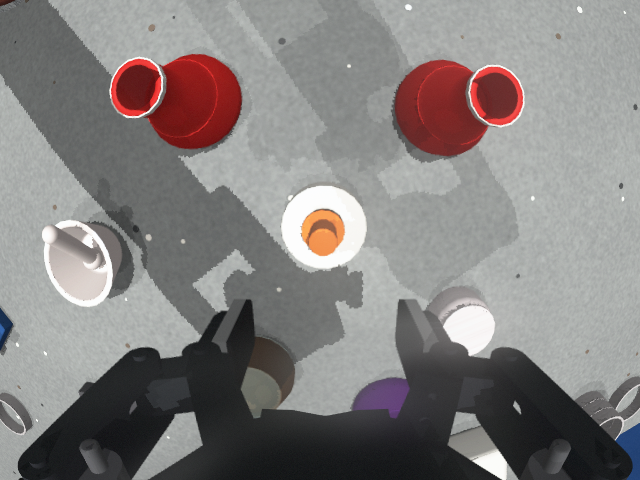

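The wrist view shows the stopper knob's top at about (322,241), in the disc centred near (324,227), with the fingers framing it from below. I'll measure the disc and knob top with depth.

```bash
cat >> h.py <<'E'
def ptsf(fr):  # fisheye depth: z along optical axis
    z=fr['range_z'];v,u=np.mgrid[:480,:640]
    x=(u-fr['cx'])/fr['fx'];y=(v-fr['cy'])/fr['fy'];r=np.hypot(x,y)+1e-9;k=np.tan(np.minimum(r,1.5))/r
    P=np.stack([x*k*z,y*k*z,z],-1);R,t=RT(fr);return (P-t)@R
E
python3 -c "
from h import *
f=load('w1');P=ptsf(f)[180:275,275:375].reshape(-1,3)
for a,b in [(.062,.075),(.027,.0325)]:
    q=P[(P[:,2]>a)&(P[:,2]<b)]; c,r=cv2.minEnclosingCircle(q[:,:2].astype(np.float32)); print(len(q),q.mean(0),c,r)
o=ray(f,322,241,True); T=load('top0'); print(onz(f,324,227,.03,True))
go((.478,.241,.055))
"
```

```text
710 [0.47719881 0.24085226 0.06897302] (0.4778921604156494, 0.240536630153656) 0.011191844940185547
4015 [0.47429733 0.24277905 0.03032794] (0.4768991768360138, 0.24178631603717804) 0.036253079771995544
[0.47647038 0.24215458 0.03      ]
shift cm [-0.06 -0.13 14.61] rot [ 0.001  0.001 -0.   ] tcp [0.4777 0.2424 0.2011] yaw 1.272 F [-0.7  0.3  0.3] t 1.8 w 5.97 g 0.0
```

Call:
send_rows:
  steps:
    - {"translation":[-0.1,-0.15,3],"delta_rot":[0,0,0],"jaw":6}
    - {"translation":[-0.1,-0.15,6],"delta_rot":[0,0,0],"jaw":6}
    - {"translation":[-0.1,-0.15,9],"delta_rot":[0,0,0],"jaw":6}
    - {"translation":[-0.1,-0.15,12],"delta_rot":[0,0,0],"jaw":6}
    - {"translation":[-0.1,-0.15,13.5],"delta_rot":[0,0,0],"jaw":5}
    - {"translation":[-0.1,-0.15,14.6],"delta_rot":[0,0,0],"jaw":5}
    - {"translation":[-0.1,-0.15,14.6],"delta_rot":[0,0,0],"jaw":4}
    - {"translation":[-0.1,-0.15,14.6],"delta_rot":[0,0,0],"jaw":3}

```text
time: 2.6
tool_pos: [0.4791, 0.2403, 0.0555]
tool_rot: [0.001, 0.149, 0.989, 0.0]
contact_force: [-0.4, -0.5, 0.2]
gripper_width: 0.356
grasp_force: 0.0
```

Call:
send_rows:
  steps:
    - {"translation":[0,0,0],"delta_rot":[0,0,0],"jaw":2.5}
    - {"translation":[0,0,0],"delta_rot":[0,0,0],"jaw":1.5}
    - {"translation":[0,0,0],"delta_rot":[0,0,0],"jaw":1}
    - {"translation":[0,0,0],"delta_rot":[0,0,0],"jaw":1}
    - {"translation":[0,0,0],"delta_rot":[0,0,0],"jaw":1}
    - {"translation":[0,0,0],"delta_rot":[0,0,0],"jaw":1}
    - {"translation":[0,0,0],"delta_rot":[0,0,0],"jaw":1}
    - {"translation":[0,0,0],"delta_rot":[0,0,0],"jaw":1}

```text
time: 3.4
tool_pos: [0.4795, 0.2405, 0.0562]
tool_rot: [0.001, 0.149, 0.989, 0.001]
contact_force: [-0.7, 0.3, 6.5]
gripper_width: 0.234
grasp_force: 58.5
```

```bash
python3 -c "
from h import *
go((.478,.241,.2))
"
```

```text
shift cm [  0.12   0.03 -14.38] rot [ 0.002  0.002 -0.   ] tcp [0.4795 0.2405 0.0562] yaw 1.271 F [-0.7  0.3  6.5] t 3.4 w 2.0 g 58.5
```

Call:
send_rows:
  steps:
    - {"translation":[0,0,-2],"delta_rot":[0,0,0],"jaw":1}
    - {"translation":[0,0,-5],"delta_rot":[0,0,0],"jaw":1}
    - {"translation":[0,0,-8],"delta_rot":[0,0,0],"jaw":1}
    - {"translation":[0,0,-11],"delta_rot":[0,0,0],"jaw":1}
    - {"translation":[0,0,-14],"delta_rot":[0,0,0],"jaw":1}
    - {"translation":[0,0,-16],"delta_rot":[0,0,0],"jaw":1}
    - {"translation":[0,0,-17],"delta_rot":[0,0,0],"jaw":1}
    - {"translation":[0,0,-17],"delta_rot":[0,0,0],"jaw":1}

```text
time: 4.2
tool_pos: [0.4789, 0.2402, 0.2259]
tool_rot: [0.001, 0.149, 0.989, 0.001]
contact_force: [0.5, 0.6, -0.3]
gripper_width: 0.236
grasp_force: 58.6
```

```bash
python3 -c "
from h import *
go((.609,.126,.225))
f=save('wrist','w2');s=state()
h=cv2.cvtColor(f['pixels'],cv2.COLOR_BGR2HSV);m=cv2.inRange(h,(5,150,60),(16,255,255))
n,l,st,c=cv2.connectedComponentsWithStats(m)
P=ptsf(f)
for i in range(1,n):
    if st[i,4]>60:
        q=P[l==i]; print(st[i],c[i],np.median(q,0),(Rt(s).inv().apply(np.median(q,0)-s['tool_pos'])))
q=P[m>0];k=Rt(s).inv().apply(q-s['tool_pos']);print(np.percentile(k,[1,10,50,90,99],0).round(4))
"
```

```text
shift cm [-15.8   -7.07   0.12] rot [ 0.002  0.003 -0.   ] tcp [0.4789 0.2402 0.2259] yaw 1.271 F [ 0.5  0.6 -0.3] t 4.2 w 2.01 g 58.6
[ 287  266   76   85 3575] [321.80503497 301.70433566] [0.46827697 0.24183962 0.21950246] [ 0.01002594 -0.00112284  0.00471868]
[[ 0.0008 -0.0142 -0.0159]
 [ 0.0056 -0.009  -0.0148]
 [ 0.0099 -0.0014  0.0047]
 [ 0.0143  0.0075  0.0196]
 [ 0.0177  0.0143  0.0208]]
```

View pics/w2.png

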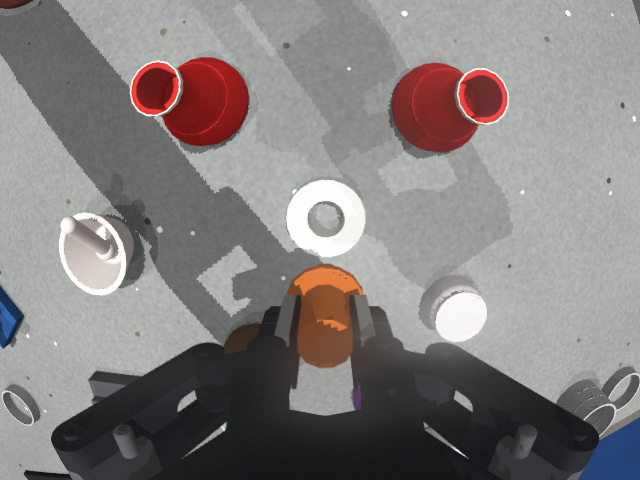

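The wrist view shows the stopper held between the pads, knob at about (322,340) and flange at (325,285), with the disc left behind at (326,218). I'll fit the stopper's offset and tilt in the hand.

```bash
python3 -c "
from h import *
from scipy.optimize import least_squares as LS
f=load('w2');s=state();P=ptsf(f)
h=cv2.cvtColor(f['pixels'],cv2.COLOR_BGR2HSV);m=cv2.inRange(h,(5,150,60),(16,255,255))
k=Rt(s).inv().apply(P[m>0]-s['tool_pos'])
for r,a,b in [(.011,-.012,.0),(.011,0,.014),(.018,.0195,.024)]:
    q=k[(k[:,2]>a)&(k[:,2]<b)]
    if r>.015:
        c,rr=cv2.minEnclosingCircle(q[:,:2].astype(np.float32));print('flange',c,rr)
    o=LS(lambda c:np.hypot(q[:,0]-c[0],q[:,1]-c[1])-r,[0,0],loss='soft_l1',f_scale=.001).x;print(len(q),o)
print(np.histogram(k[:,2],np.arange(-.02,.03,.002)))
# flask rim from top/scene: ellipse by depth >.115 and white-band
for n in ['top0','scene0']:
    fr=load(n);Q=pts(fr).reshape(-1,3);d=np.hypot(Q[:,0]-.609,Q[:,1]-.126);q=Q[(d<.022)&(Q[:,2]>.115)&(Q[:,2]<.127)]
    c,rr=cv2.minEnclosingCircle(q[:,:2].astype(np.float32));print(n,len(q),c,rr,q[:,2].max(),np.median(q[:,2]))
"
```

```text
674 [1.74583800e-05 7.72573419e-05]
591 [2.61033709e-05 1.26618483e-04]
flange (0.0061510647647082806, 1.164991408586502e-05) 0.01620778627693653
455 [-3.06275568e-03 -8.68435180e-05]
(array([   0,   13,  679,  190,  132,  113,  109,  113,  110,   97,   85,
        102,   83,   89,   75,   79,   78,   77,   96, 1075,  164,    7,
          0,    0]), array([-2.00000000e-02, -1.80000000e-02, -1.60000000e-02, -1.40000000e-02,
       -1.20000000e-02, -1.00000000e-02, -8.00000000e-03, -6.00000000e-03,
       -4.00000000e-03, -2.00000000e-03, -1.73472348e-17,  2.00000000e-03,
        4.00000000e-03,  6.00000000e-03,  8.00000000e-03,  1.00000000e-02,
        1.20000000e-02,  1.40000000e-02,  1.60000000e-02,  1.80000000e-02,
        2.00000000e-02,  2.20000000e-02,  2.40000000e-02,  2.60000000e-02,
        2.80000000e-02]))
top0 109 (0.6085024476051331, 0.12540565431118011) 0.019648659974336624 0.12437327567715378 0.12036726575822003
scene0 173 (0.609188973903656, 0.1252424716949463) 0.020990239456295967 0.12492563302247814 0.12049412727113934
```

Call:
send_rows:
  steps:
    - {"translation":[-3,-2,0],"delta_rot":[0,0,0],"jaw":1}
    - {"translation":[-6,-4.5,0],"delta_rot":[0,0,0],"jaw":1}
    - {"translation":[-8.5,-6.5,0],"delta_rot":[0,0,0],"jaw":1}
    - {"translation":[-8.5,-7.1,0],"delta_rot":[0,0,0],"jaw":1}
    - {"translation":[-8.5,-7.1,0],"delta_rot":[0,0,0],"jaw":1}
    - {"translation":[-8.5,-7.1,0],"delta_rot":[0,0,0],"jaw":1}
    - {"translation":[-8.5,-7.1,0],"delta_rot":[0,0,0],"jaw":1}
    - {"translation":[-8.5,-7.1,0],"delta_rot":[0,0,0],"jaw":1}

```text
time: 5.05
tool_pos: [0.538, 0.1479, 0.2242]
tool_rot: [-0.0, 0.149, 0.989, 0.0]
contact_force: [0.0, -0.8, 0.0]
gripper_width: 0.236
grasp_force: 58.7
```

```bash
python3 -c "
from h import *
f=save('wrist','w3');Q=ptsf(f).reshape(-1,3)
d=np.hypot(Q[:,0]-.609,Q[:,1]-.1255);q=Q[(d<.024)&(Q[:,2]>.114)&(Q[:,2]<.127)];u=np.nonzero((d<.024)&(Q[:,2]>.114)&(Q[:,2]<.127))[0]
c,rr=cv2.minEnclosingCircle(q[:,:2].astype(np.float32));print(len(q),c,rr,np.percentile(q[:,2],[5,50,95]),u.min()//640,u.max()//640,(u%640).min(),(u%640).max())
b=cv2.fitEllipse(cv2.convexHull(np.stack([u%640,u//640],1).astype(np.int32)));print(b,onz(f,*b[0],.12,True))
go((.609,.1255,.175))
x=int(b[0][0]);y=int(b[0][1]);x0=max(x-100,0);y0=max(min(y-75,330),0)
cv2.imwrite('pics/c3.png',cv2.resize(f['pixels'][y0:y0+150,x0:x0+200],None,fx=3,fy=3))
"
```

```text
114 (0.6173714399337769, 0.12020468711853027) 0.01651625521481037 [0.11887283 0.11995931 0.12108526] 357 370 299 343
((322.7499084472656, 352.4647216796875), (35.782047271728516, 47.43210220336914), 90.24983978271484) [0.61114285 0.12353142 0.12      ]
shift cm [-7.44 -0.05  4.93] rot [ 0. -0.  0.] tcp [0.5381 0.1478 0.2243] yaw 1.272 F [ 0.2  0.2 -0.9] t 5.1 w 2.02 g 58.7
```

View pics/c3.png

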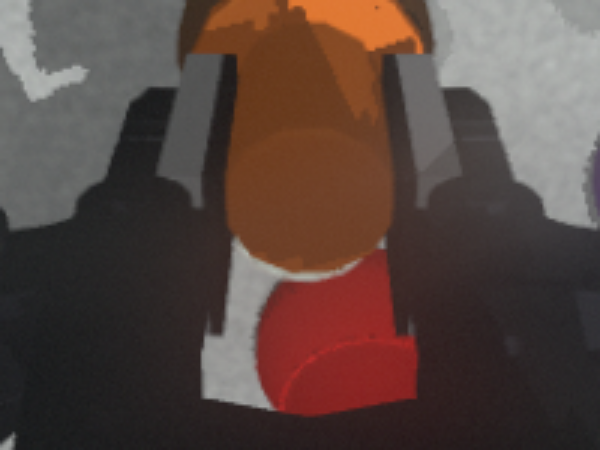

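The crop shows the stopper hiding the rim, with only the far arc in sight just below the knob. The two fixed views already agree within 1 mm, at (0.609,0.1255), which is enough for the 4 mm of tip clearance. I'll move over the mouth and check in the scene view.

Call:
send_rows:
  steps:
    - {"translation":[-3,0,0],"delta_rot":[0,0,0],"jaw":1}
    - {"translation":[-6,0,0],"delta_rot":[0,0,0],"jaw":1}
    - {"translation":[-7.4,0,0],"delta_rot":[0,0,0],"jaw":1}
    - {"translation":[-7.4,0,1],"delta_rot":[0,0,0],"jaw":1}
    - {"translation":[-7.4,0,3],"delta_rot":[0,0,0],"jaw":1}
    - {"translation":[-7.4,0,4.5],"delta_rot":[0,0,0],"jaw":1}
    - {"translation":[-7.4,0,4.5],"delta_rot":[0,0,0],"jaw":1}
    - {"translation":[-7.4,0,4.5],"delta_rot":[0,0,0],"jaw":1}

```text
time: 5.9
tool_pos: [0.6083, 0.1255, 0.1787]
tool_rot: [-0.001, 0.149, 0.989, -0.0]
contact_force: [0.4, 0.1, -0.1]
gripper_width: 0.236
grasp_force: 58.7
```

```bash
python3 -c "
from h import *
go((.609,.1255,.1437))
f=save('scene','s1');g=save('top','t1')
Q=pts(f).reshape(-1,3);d=np.hypot(Q[:,0]-.609,Q[:,1]-.1255);q=Q[(d<.026)&(Q[:,2]>.117)&(Q[:,2]<.124)]
c,rr=cv2.minEnclosingCircle(q[:,:2].astype(np.float32));print(len(q),c,rr)
h=cv2.cvtColor(f['pixels'],cv2.COLOR_BGR2HSV);m=cv2.inRange(h,(5,130,60),(18,255,255))>0;m[:,:290]=0;m[:,380:]=0
q=pts(f)[m];print(m.sum(),np.percentile(q,[2,50,98],0))
cv2.imwrite('pics/c4.png',cv2.resize(f['pixels'][200:335,260:420],None,fx=4,fy=4))
"
```

```text
shift cm [-0.08  0.03  3.5 ] rot [-0.    -0.001 -0.   ] tcp [0.6083 0.1255 0.1787] yaw 1.271 F [ 0.4  0.1 -0.1] t 5.9 w 2.02 g 58.7
116 (0.6083482503890991, 0.12507790327072144) 0.020383883267641068
422 [[0.58728255 0.11125325 0.02191284]
 [0.61265755 0.14396325 0.1374882 ]
 [0.64515747 0.16712413 0.45931302]]
```

View pics/c4.png

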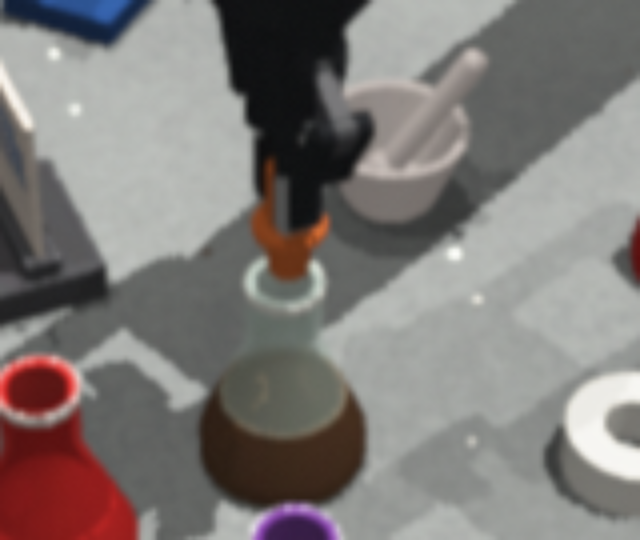

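The scene crop shows the plug tip at (291,270), just above the centre of the flask mouth at (286,283), with the flask upright. A shift of about 1 mm is due, then I insert.

Call:
send_rows:
  steps:
    - {"translation":[-0.1,0,0.5],"delta_rot":[0,0,0],"jaw":1}
    - {"translation":[-0.1,0,1],"delta_rot":[0,0,0],"jaw":1}
    - {"translation":[-0.1,0,1.4],"delta_rot":[0,0,0],"jaw":1}
    - {"translation":[-0.1,0,1.8],"delta_rot":[0,0,0],"jaw":1}
    - {"translation":[-0.1,0,2.1],"delta_rot":[0,0,0],"jaw":1}
    - {"translation":[-0.1,0,2.4],"delta_rot":[0,0,0],"jaw":1}
    - {"translation":[-0.1,0,2.4],"delta_rot":[0,0,0],"jaw":1}
    - {"translation":[-0.1,0,2.4],"delta_rot":[0,0,0],"jaw":1}

```text
time: 6.8
tool_pos: [0.6101, 0.1249, 0.1553]
tool_rot: [-0.0, 0.149, 0.989, 0.0]
contact_force: [0.2, -0.3, 0.1]
gripper_width: 0.237
grasp_force: 58.7
```

Call:
send_rows:
  steps:
    - {"translation":[0,0,0.2],"delta_rot":[0,0,0],"jaw":1}
    - {"translation":[0,0,0.4],"delta_rot":[0,0,0],"jaw":1}
    - {"translation":[0,0,0.6],"delta_rot":[0,0,0],"jaw":1}
    - {"translation":[0,0,0.8],"delta_rot":[0,0,0],"jaw":1}
    - {"translation":[0,0,0.9],"delta_rot":[0,0,0],"jaw":1}
    - {"translation":[0,0,0.9],"delta_rot":[0,0,0],"jaw":1}
    - {"translation":[0,0,0.9],"delta_rot":[0,0,0],"jaw":1}
    - {"translation":[0,0,0.9],"delta_rot":[0,0,0],"jaw":1}

```text
time: 7.6
tool_pos: [0.6101, 0.1249, 0.1463]
tool_rot: [0.0, 0.149, 0.989, 0.0]
contact_force: [-1.0, 0.8, 0.3]
gripper_width: 0.232
grasp_force: 58.9
```

```bash
python3 -c "
from h import *
go((.609,.1255,.1437))"
```

```text
shift cm [0.13 0.02 0.26] rot [ 0.  0. -0.] tcp [0.6101 0.1249 0.1463] yaw 1.271 F [-1.   0.8  0.3] t 7.6 w 1.98 g 58.9
```

Call:
send_rows:
  steps:
    - {"translation":[0.05,0,0.1],"delta_rot":[0,0,0],"jaw":1}
    - {"translation":[0.05,0,0.15],"delta_rot":[0,0,0],"jaw":1}
    - {"translation":[0.05,0,0.2],"delta_rot":[0,0,0],"jaw":1}
    - {"translation":[0.05,0,0.25],"delta_rot":[0,0,0],"jaw":1}
    - {"translation":[0.05,0,0.3],"delta_rot":[0,0,0],"jaw":1}
    - {"translation":[0.05,0,0.3],"delta_rot":[0,0,0],"jaw":1}
    - {"translation":[0.05,0,0.3],"delta_rot":[0,0,0],"jaw":1}
    - {"translation":[0.05,0,0.3],"delta_rot":[0,0,0],"jaw":1}

```text
time: 8.4
tool_pos: [0.6105, 0.125, 0.1463]
tool_rot: [0.001, 0.149, 0.989, 0.0]
contact_force: [-4.0, -1.2, 10.6]
gripper_width: 0.24
grasp_force: 59.5
```

```bash
python3 -c "
from h import *
go((.609,.1255,.1437))
f=save('scene','s2');h=cv2.cvtColor(f['pixels'],cv2.COLOR_BGR2HSV);m=cv2.inRange(h,(5,130,60),(18,255,255))>0;P=pts(f)
m&=(np.hypot(P[...,0]-.609,P[...,1]-.1255)<.03)&(P[...,2]>.1)
q=P[m];print(m.sum(),np.percentile(q,[1,10,50,90,99],0).round(4));v,u=np.nonzero(m);print(u.min(),u.max(),v.min(),v.max())
cv2.imwrite('pics/c5.png',cv2.resize(f['pixels'][230:335,280:390],None,fx=5,fy=5,interpolation=2))
"
```

```text
shift cm [0.16 0.01 0.26] rot [ 0.     0.002 -0.   ] tcp [0.6105 0.125  0.1463] yaw 1.271 F [-4.  -1.2 10.6] t 8.4 w 2.05 g 59.5
128 [[0.5983 0.111  0.1217]
 [0.6055 0.1186 0.1241]
 [0.6177 0.1305 0.1266]
 [0.623  0.1412 0.1514]
 [0.6265 0.1481 0.162 ]]
322 339 253 275
```

View pics/c5.png

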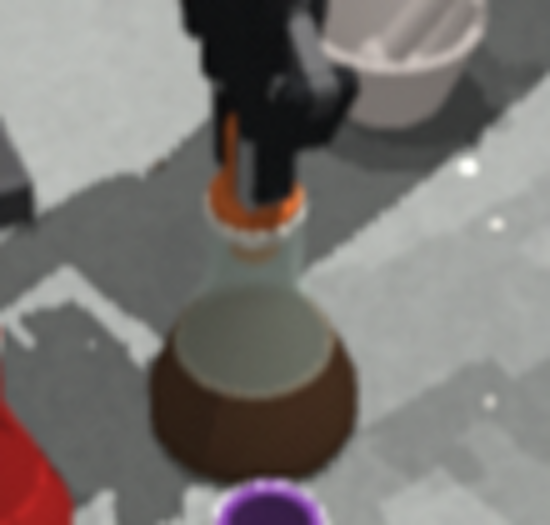

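The crop shows the flange sitting on the lip at (255,215), the flask upright and the plug inside the neck, perhaps 1–2 mm proud. I'll press a little more.

Call:
send_rows:
  steps:
    - {"translation":[0.1,0,0.1],"delta_rot":[0,0,0],"jaw":1}
    - {"translation":[0.1,0,0.2],"delta_rot":[0,0,0],"jaw":1}
    - {"translation":[0.1,0,0.3],"delta_rot":[0,0,0],"jaw":1}
    - {"translation":[0.1,0,0.3],"delta_rot":[0,0,0],"jaw":1}
    - {"translation":[0.1,0,0.4],"delta_rot":[0,0,0],"jaw":1}
    - {"translation":[0.1,0,0.4],"delta_rot":[0,0,0],"jaw":1}
    - {"translation":[0.1,0,0.4],"delta_rot":[0,0,0],"jaw":1}
    - {"translation":[0.1,0,0.4],"delta_rot":[0,0,0],"jaw":1}

```text
time: 9.25
tool_pos: [0.611, 0.1251, 0.1463]
tool_rot: [0.003, 0.149, 0.989, 0.0]
contact_force: [-7.5, -2.5, 22.6]
gripper_width: 0.236
grasp_force: 61.1
```

Call:
send_rows:
  steps:
    - {"translation":[-0.05,0,-0.3],"delta_rot":[0,0,0],"jaw":1}
    - {"translation":[-0.05,0,-0.5],"delta_rot":[0,0,0],"jaw":1}
    - {"translation":[-0.05,0,-0.6],"delta_rot":[0,0,0],"jaw":1}
    - {"translation":[-0.05,0,-0.6],"delta_rot":[0,0,0],"jaw":1}
    - {"translation":[-0.05,0,-0.6],"delta_rot":[0,0,0],"jaw":1}
    - {"translation":[-0.05,0,-0.6],"delta_rot":[0,0,0],"jaw":1}
    - {"translation":[-0.05,0,-0.6],"delta_rot":[0,0,0],"jaw":1}
    - {"translation":[-0.05,0,-0.6],"delta_rot":[0,0,0],"jaw":1}

```text
time: 10.05
tool_pos: [0.61, 0.125, 0.1463]
tool_rot: [0.001, 0.149, 0.989, 0.0]
contact_force: [0.7, -2.6, 6.5]
gripper_width: 0.24
grasp_force: 59.2
```

Call:
send_rows:
  steps:
    - {"translation":[0,0,-0.15],"delta_rot":[0,0,0],"jaw":2.0}
    - {"translation":[0,0,-0.15],"delta_rot":[0,0,0],"jaw":2.5}
    - {"translation":[0,0,-0.15],"delta_rot":[0,0,0],"jaw":3.5}
    - {"translation":[0,0,-0.15],"delta_rot":[0,0,0],"jaw":4.5}
    - {"translation":[0,0,-0.15],"delta_rot":[0,0,0],"jaw":5}
    - {"translation":[0,0,-0.15],"delta_rot":[0,0,0],"jaw":5}
    - {"translation":[0,0,-1],"delta_rot":[0,0,0],"jaw":5}
    - {"translation":[0,0,-3],"delta_rot":[0,0,0],"jaw":5}

```text
time: 10.85
tool_pos: [0.6078, 0.1251, 0.1737]
tool_rot: [-0.002, 0.149, 0.989, -0.0]
contact_force: [-0.2, -0.8, 0.5]
gripper_width: 0.589
grasp_force: 0.0
```

Call:
send_rows:
  steps:
    - {"translation":[1,0,-2],"delta_rot":[0,0,0],"jaw":5}
    - {"translation":[1,0,-5],"delta_rot":[0,0,0],"jaw":5}
    - {"translation":[3,0,-8],"delta_rot":[0,0,0],"jaw":5}
    - {"translation":[6,0,-9],"delta_rot":[0,0,0],"jaw":5}
    - {"translation":[8,0,-9],"delta_rot":[0,0,0],"jaw":5}
    - {"translation":[8,0,-9],"delta_rot":[0,0,0],"jaw":5}
    - {"translation":[8,0,-9],"delta_rot":[0,0,0],"jaw":5}
    - {"translation":[8,0,-9],"delta_rot":[0,0,0],"jaw":5}

```text
time: 11.65
tool_pos: [0.5332, 0.1485, 0.2652]
tool_rot: [-0.0, 0.15, 0.989, -0.0]
contact_force: [0.3, -0.6, 0.1]
gripper_width: 0.588
grasp_force: 0.0
```

```bash
python3 -c "
from h import *
go((.609,.1255,.1437))
f=save('wrist','w4');S=save('scene','s3')
for fr,P,n in [(f,ptsf(f),'w'),(S,pts(S),'s')]:
    h=cv2.cvtColor(fr['pixels'],cv2.COLOR_BGR2HSV);m=cv2.inRange(h,(5,130,60),(18,255,255))>0
    m&=(np.hypot(P[...,0]-.609,P[...,1]-.1255)<.03)&(P[...,2]>.1)
    q=P[m];k=q[q[:,2]>.153];print(n,m.sum(),'knobtop z',np.percentile(q[:,2],[1,50,90,95,99]).round(4));
    if len(k)>5: print('knob c',cv2.minEnclosingCircle(k[:,:2].astype(np.float32)))
    fl=q[(q[:,2]>.119)&(q[:,2]<.13)]
    print('flange c',cv2.minEnclosingCircle(fl[:,:2].astype(np.float32)),np.median(fl[:,2]),len(fl))
    b=(np.hypot(P[...,0]-.609,P[...,1]-.1255)<.055)&(P[...,2]>.004)&(P[...,2]<.05);b=P[b];print('body',cv2.minEnclosingCircle(b[:,:2].astype(np.float32)))
v,u=np.nonzero(m)
cv2.imwrite('pics/c6.png',cv2.resize(S['pixels'][230:335,280:390],None,fx=5,fy=5,interpolation=2))
"
```

```text
shift cm [-7.92  0.04 12.15] rot [-0. -0. -0.] tcp [0.5332 0.1485 0.2652] yaw 1.271 F [ 0.3 -0.6  0.1] t 11.65 w 5.02 g 0.0
w 1454 knobtop z [0.1225 0.1352 0.1597 0.16   0.1605]
knob c ((0.6073129177093506, 0.12533941864967346), 0.01085116621106863)
flange c ((0.6068534851074219, 0.12541726231575012), 0.01792036183178425) 0.12529057689796103 654
body ((0.607722282409668, 0.12463100999593735), 0.04270392656326294)
s 313 knobtop z [0.1224 0.1385 0.1604 0.1613 0.1628]
knob c ((0.6077069640159607, 0.1273447424173355), 0.010942536406219006)
flange c ((0.6081849932670593, 0.1264176368713379), 0.01826709881424904) 0.12624777310434943 119
body ((0.6088886857032776, 0.1257794350385666), 0.05490401014685631)
```

View pics/c6.png

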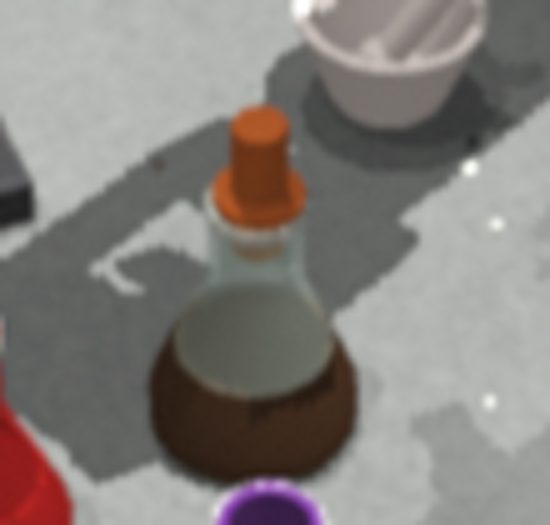

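Stopper seated: the crop shows the flange flush on the lip with the knob upright. By the wrist camera the knob top has risen 91 mm against the 90 mm expected. Next, the pose of the clip and its stand.

```bash
cat > clip.py <<'E'
from h import *
import sys
def ana(fr,P,n,c0=(.46,-.25)):
    h=cv2.cvtColor(fr['pixels'],cv2.COLOR_BGR2HSV)
    near=np.hypot(P[...,0]-c0[0],P[...,1]-c0[1])<.08
    y=(cv2.inRange(h,(20,100,70),(36,255,255))>0)&near
    b=(cv2.inRange(h,(100,100,30),(128,255,255))>0)&near&(np.abs(P[...,2]-.02)<.006)
    f=near&~y&(P[...,2]>.05)&(P[...,2]<.06)
    for nm,m in [('fin',f),('blue',b),('lev',y&(P[...,2]>.115)),('yel',y)]:
        q=P[m]
        if len(q)<8: print(n,nm,len(q));continue
        r=cv2.minAreaRect(q[:,:2].astype(np.float32)*1000);c=q[:,:2]-q[:,:2].mean(0);V=np.linalg.svd(c,full_matrices=False)[2]
        print(n,nm,len(q),'mean',q.mean(0).round(4),'rect',np.round(r[0],1),np.round(r[1],1),round(r[2],1),'pca',round(np.degrees(np.arctan2(V[0,1],V[0,0])),1),'z98',np.percentile(q[:,2],98).round(4))
if __name__=='__main__':
    for n in ['top0','scene0']: fr=load(n);ana(fr,pts(fr),n)
E
python3 clip.py; python3 -c "
from h import *
go((.46,-.25,.25),.35)"
```

```text
top0 fin 28 mean [ 0.4617 -0.2444  0.0547] rect [ 462.4 -252.7] [20.9 58.7] 12.2 pca 114.2 z98 0.059
top0 blue 473 mean [ 0.4626 -0.239   0.0208] rect [ 465.8 -251.5] [69.  79.8] 24.7 pca 171.7 z98 0.0248
top0 lev 74 mean [ 0.4647 -0.2529  0.1217] rect [ 465.9 -252.3] [55.8 26.7] 26.0 pca -153.6 z98 0.1269
top0 yel 241 mean [ 0.4644 -0.2532  0.0989] rect [ 466.3 -265.9] [67.  53.9] 26.0 pca -150.9 z98 0.126
scene0 fin 42 mean [ 0.4607 -0.2448  0.0549] rect [ 462.9 -251.6] [18.4 59.3] 34.7 pca 115.7 z98 0.0591
scene0 blue 361 mean [ 0.4747 -0.2373  0.0206] rect [ 466.7 -249.5] [70.6 81.2] 25.7 pca -40.5 z98 0.0251
scene0 lev 71 mean [ 0.4625 -0.2525  0.1204] rect [ 465.7 -250.6] [58.8 27.2] 26.1 pca 25.8 z98 0.1266
scene0 yel 413 mean [ 0.4648 -0.2508  0.0909] rect [ 466.1 -251.4] [59.1 30.7] 28.2 pca 24.3 z98 0.1238
shift cm [ -4.8  -40.23   1.5 ] rot [-0.001 -0.     0.92 ] tcp [0.5332 0.1485 0.2649] yaw 1.27 F [1.1 0.2 0.1] t 11.75 w 5.02 g 0.0
```

Call:
send_rows:
  steps:
    - {"translation":[-0.5,-4,0],"delta_rot":[0,0,0.1],"jaw":6}
    - {"translation":[-1,-8.5,0],"delta_rot":[0,0,0.2],"jaw":7}
    - {"translation":[-1.7,-13,0],"delta_rot":[0,0,0.3],"jaw":8}
    - {"translation":[-2.4,-17.5,0],"delta_rot":[0,0,0.41],"jaw":8.5}
    - {"translation":[-3,-22,0],"delta_rot":[0,0,0.52],"jaw":8.5}
    - {"translation":[-3.6,-26.5,0],"delta_rot":[0,0,0.63],"jaw":8.5}
    - {"translation":[-4.2,-31,0],"delta_rot":[0,0,0.74],"jaw":8.5}
    - {"translation":[-4.8,-35.5,0],"delta_rot":[0,0,0.82],"jaw":8.5}

```text
time: 12.55
tool_pos: [0.4733, -0.2068, 0.2651]
tool_rot: [-0.0, 0.533, 0.846, 0.0]
contact_force: [1.0, -0.1, 0.4]
gripper_width: 0.996
grasp_force: 0.0
```

```bash
python3 -c "
from h import *
go((.466,-.2515,.22),.445)"
```

```text
shift cm [-3.72 -2.59  4.51] rot [-0.    -0.     0.002] tcp [ 0.4733 -0.2068  0.2651] yaw 0.447 F [ 1.  -0.1  0.4] t 12.55 w 8.51 g 0.0
```

Call:
send_rows:
  steps:
    - {"translation":[-1.8,-1.3,1],"delta_rot":[0,0,0],"jaw":8.5}
    - {"translation":[-3.5,-2.4,2],"delta_rot":[0,0,0],"jaw":8.5}
    - {"translation":[-3.7,-2.6,3],"delta_rot":[0,0,0],"jaw":8.5}
    - {"translation":[-3.7,-2.6,4],"delta_rot":[0,0,0],"jaw":8.5}
    - {"translation":[-3.7,-2.6,4],"delta_rot":[0,0,0],"jaw":8.5}
    - {"translation":[-3.7,-2.6,4],"delta_rot":[0,0,0],"jaw":8.5}
    - {"translation":[-3.7,-2.6,4],"delta_rot":[0,0,0],"jaw":8.5}
    - {"translation":[-3.7,-2.6,4],"delta_rot":[0,0,0],"jaw":8.5}

```text
time: 13.35
tool_pos: [0.467, -0.2489, 0.2262]
tool_rot: [0.001, 0.531, 0.848, -0.0]
contact_force: [-0.7, -0.3, 0.2]
gripper_width: 0.998
grasp_force: 0.0
```

```bash
python3 -c "
from clip import *
go((.466,-.2515,.114),.445)
f=save('wrist','w5');ana(f,ptsf(f),'w')"
```

```text
shift cm [-0.18 -0.21 11.22] rot [0.001 0.001 0.007] tcp [ 0.467  -0.2489  0.2262] yaw 0.452 F [-0.7 -0.3  0.2] t 13.35 w 8.52 g 0.0
w fin 196 mean [ 0.4595 -0.2407  0.0553] rect [ 467.5 -251.1] [21.5 59.5] 35.9 pca -64.9 z98 0.0566
w blue 3168 mean [ 0.4569 -0.2358  0.0203] rect [ 464.7 -252.4] [69.2 79.7] 24.8 pca 23.9 z98 0.0219
w lev 879 mean [ 0.4649 -0.2526  0.1223] rect [ 452.7 -225.3] [55.8 88.5] 24.4 pca 24.4 z98 0.1244
w yel 2814 mean [ 0.465  -0.2525  0.101 ] rect [ 462.1 -246.7] [ 83.7 135.3] 25.2 pca 23.1 z98 0.1238
```

Call:
send_rows:
  steps:
    - {"translation":[-0.2,-0.28,3],"delta_rot":[0,0,0.01],"jaw":8.5}
    - {"translation":[-0.2,-0.28,5],"delta_rot":[0,0,0.01],"jaw":8.5}
    - {"translation":[-0.2,-0.28,7],"delta_rot":[0,0,0.01],"jaw":8.5}
    - {"translation":[-0.2,-0.28,9],"delta_rot":[0,0,0.01],"jaw":8.5}
    - {"translation":[-0.2,-0.28,10],"delta_rot":[0,0,0.01],"jaw":8.5}
    - {"translation":[-0.2,-0.28,11],"delta_rot":[0,0,0.01],"jaw":8.5}
    - {"translation":[-0.2,-0.28,11],"delta_rot":[0,0,0.01],"jaw":8.5}
    - {"translation":[-0.2,-0.28,11],"delta_rot":[0,0,0.01],"jaw":8.5}

```text
time: 14.2
tool_pos: [0.4652, -0.2525, 0.116]
tool_rot: [0.001, 0.535, 0.845, -0.0]
contact_force: [0.1, -0.0, 0.4]
gripper_width: 0.997
grasp_force: 0.0
```

```bash
python3 -c "
from clip import *
go((.4653,-.252,.115),.435)"
```

```text
shift cm [0.04 0.03 0.1 ] rot [0.    0.001 0.006] tcp [ 0.4652 -0.2525  0.116 ] yaw 0.441 F [ 0.1 -0.   0.4] t 14.2 w 8.51 g 0.0
```

Call:
send_rows:
  steps:
    - {"translation":[0,0,0],"delta_rot":[0,0,0],"jaw":7}
    - {"translation":[0,0,0],"delta_rot":[0,0,0],"jaw":6}
    - {"translation":[0,0,0],"delta_rot":[0,0,0],"jaw":5}
    - {"translation":[0,0,0],"delta_rot":[0,0,0],"jaw":4}
    - {"translation":[0,0,0],"delta_rot":[0,0,0],"jaw":3}
    - {"translation":[0,0,0],"delta_rot":[0,0,0],"jaw":2}
    - {"translation":[0,0,0],"delta_rot":[0,0,0],"jaw":1}
    - {"translation":[0,0,0],"delta_rot":[0,0,0],"jaw":1}

```text
time: 15.0
tool_pos: [0.4648, -0.2522, 0.1152]
tool_rot: [-0.0, 0.535, 0.845, 0.0]
contact_force: [-0.5, 0.1, -0.4]
gripper_width: 0.205
grasp_force: 62.7
```

Call:
send_rows:
  steps:
    - {"translation":[0,0,0],"delta_rot":[0,0,0],"jaw":1}
    - {"translation":[0,0,0],"delta_rot":[0,0,0],"jaw":1}
    - {"translation":[0,0,0],"delta_rot":[0,0,0],"jaw":1}
    - {"translation":[0,0,0],"delta_rot":[0,0,0],"jaw":1}
    - {"translation":[0,0,0],"delta_rot":[0,0,0],"jaw":1}
    - {"translation":[0,0,0],"delta_rot":[0,0,0],"jaw":1}
    - {"translation":[0,0,0],"delta_rot":[0,0,0],"jaw":1}
    - {"translation":[0,0,0],"delta_rot":[0,0,0],"jaw":1}

```text
time: 15.8
tool_pos: [0.4648, -0.2522, 0.1153]
tool_rot: [0.0, 0.535, 0.845, 0.0]
contact_force: [0.0, 0.5, -0.1]
gripper_width: 0.212
grasp_force: 62.7
```

Call:
send_rows:
  steps:
    - {"translation":[0,0,-1],"delta_rot":[0,0,0],"jaw":1}
    - {"translation":[0,0,-3],"delta_rot":[0,0,0],"jaw":1}
    - {"translation":[0,0,-5],"delta_rot":[0,0,0],"jaw":1}
    - {"translation":[0,0,-7.5],"delta_rot":[0,0,0],"jaw":1}
    - {"translation":[0,0,-10],"delta_rot":[0,0,0],"jaw":1}
    - {"translation":[0,0,-12],"delta_rot":[0,0,0],"jaw":1}
    - {"translation":[0,0,-13],"delta_rot":[0,0,0],"jaw":1}
    - {"translation":[0,0,-13],"delta_rot":[0,0,0],"jaw":1}

```text
time: 16.6
tool_pos: [0.4656, -0.2528, 0.2477]
tool_rot: [0.002, 0.535, 0.845, -0.0]
contact_force: [-0.2, -0.4, -0.4]
gripper_width: 0.205
grasp_force: 62.7
```

```bash
python3 -c "
from clip import *
go((.631,-.077,.245),-.274)
f=save('wrist','w6');s=save('scene','s4');st=state()
for fr,P,n in [(f,ptsf(f),'w'),(s,pts(s),'s')]:
    h=cv2.cvtColor(fr['pixels'],cv2.COLOR_BGR2HSV);k=Rt(st).inv().apply((P-st['tool_pos']).reshape(-1,3)).reshape(P.shape)
    near=(np.hypot(k[...,0],k[...,1])<.045)&(k[...,2]>-.03)&(k[...,2]<.12)
    y=(cv2.inRange(h,(18,100,50),(36,255,255))>0)&near
    print(n,y.sum(),np.percentile(k[y],[2,10,50,90,98],0).round(4).tolist())
    lo=near&(k[...,2]>.065);q=k[lo];print(len(q),q.min(0).round(3),q.max(0).round(3))
# card in both views
for n in ['top0','s4']:
    fr=load(n);P=pts(fr);Q=P.reshape(-1,3);d=np.hypot(Q[:,0]-.631,Q[:,1]+.077);q=Q[(d<.06)&(Q[:,2]>.07)&(Q[:,2]<.135)];t=q[q[:,2]>.116]
    for z in (q,t):
        r=cv2.minAreaRect(z[:,:2].astype(np.float32)*1000);print(n,len(z),np.round(r[0],1),np.round(r[1],1),r[2],z[:,2].max())
a=f['pixels'][200:480,180:460];b=cv2.resize(s['pixels'][90:290,200:400],(280,280))
cv2.imwrite('pics/c7.png',cv2.resize(np.hstack([a,b]),None,fx=1.4,fy=1.4))
"
```

```text
shift cm [ 8.84 22.46  0.28] rot [0.003 0.003 0.715] tcp [ 0.4656 -0.2528  0.2477] yaw 0.441 F [-0.2 -0.4 -0.4] t 16.6 w 1.75 g 62.7
w 3333 [[-0.0138, -0.0185, -0.0052], [-0.0093, -0.015, -0.0046], [0.0059, -0.0054, 0.0291], [0.012, 0.016, 0.0599], [0.0126, 0.0195, 0.0733]]
365 [-0.018 -0.022  0.065] [0.013 0.023 0.083]
s 405 [[-0.0129, -0.0188, -0.0013], [-0.01, -0.0121, 0.0146], [0.0046, 0.0092, 0.0457], [0.0125, 0.0182, 0.0721], [0.0142, 0.02, 0.0772]]
131 [-0.017 -0.024  0.065] [0.016 0.023 0.085]
top0 226 [630.7 -77.9] [83.5  5.6] 73.26878356933594 0.1295657034166857
top0 91 [631.  -77.7] [82.8  5. ] 73.26878356933594 0.1295657034166857
s4 292 [629.8 -79.5] [91.5  5.6] 74.1969223022461 0.1297077642513845
s4 97 [629.5 -79.8] [90.6  5.1] 74.12322998046875 0.1297077642513845
```

View pics/c7.png

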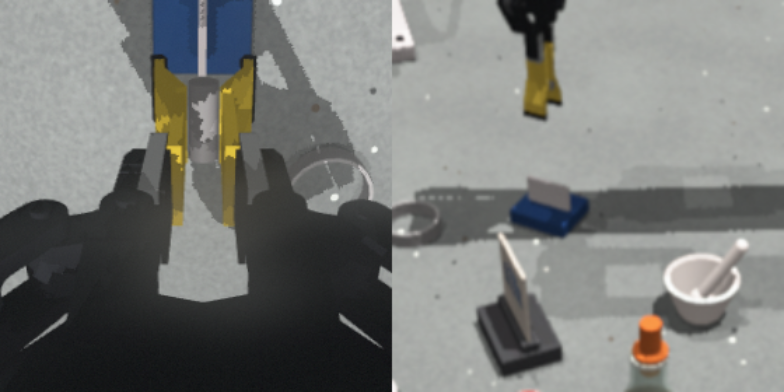

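The crop shows the clip held open with its jaws parallel, off the fin: the empty fin is at (205,30), and the scene half shows the clip in the air at (540,80). The tips lie about 82 mm ahead of the TCP. Next I move above the card, turning to its normal.

Call:
send_rows:
  steps:
    - {"translation":[1,2.5,0],"delta_rot":[0,0,0.09],"jaw":1}
    - {"translation":[2.2,5.5,0],"delta_rot":[0,0,0.19],"jaw":1}
    - {"translation":[3.4,8.5,0],"delta_rot":[0,0,0.29],"jaw":1}
    - {"translation":[4.6,11.5,0],"delta_rot":[0,0,0.39],"jaw":1}
    - {"translation":[5.8,14.5,0],"delta_rot":[0,0,0.49],"jaw":1}
    - {"translation":[6.8,17.5,0],"delta_rot":[0,0,0.59],"jaw":1}
    - {"translation":[7.8,20,0],"delta_rot":[0,0,0.67],"jaw":1}
    - {"translation":[8.7,22.3,0],"delta_rot":[0,0,0.72],"jaw":1}

```text
time: 17.5
tool_pos: [0.6293, -0.0769, 0.2428]
tool_rot: [-0.001, 0.799, 0.601, -0.001]
contact_force: [0.9, 0.2, -0.3]
gripper_width: 0.208
grasp_force: 62.7
```

Call:
send_rows:
  steps:
    - {"translation":[0,0,0],"delta_rot":[0,0,0],"jaw":1}
    - {"translation":[0,0,0],"delta_rot":[0,0,0],"jaw":1}
    - {"translation":[0,0,0],"delta_rot":[0,0,0],"jaw":1}
    - {"translation":[0,0,0],"delta_rot":[0,0,0],"jaw":1}
    - {"translation":[0,0,0],"delta_rot":[0,0,0],"jaw":1}
    - {"translation":[0,0,0],"delta_rot":[0,0,0],"jaw":1}
    - {"translation":[0,0,0],"delta_rot":[0,0,0],"jaw":1}
    - {"translation":[0,0,0],"delta_rot":[0,0,0],"jaw":1}

```text
time: 18.3
tool_pos: [0.6293, -0.0785, 0.2454]
tool_rot: [0.0, 0.799, 0.602, 0.0]
contact_force: [0.1, 0.6, -1.1]
gripper_width: 0.209
grasp_force: 62.7
```

```bash
cat > fin.py <<'E'
from clip import *
import sys
go((.6305,-.0785,.186),-.28)
f=save('wrist',sys.argv[1]);st=state();P=ptsf(f);h=cv2.cvtColor(f['pixels'],cv2.COLOR_BGR2HSV)
y=cv2.inRange(h,(18,100,40),(36,255,255))>0
Q=P[~y];k=Rt(st).inv().apply(Q-st['tool_pos'])
# card points: plate top portion in world
m=(np.hypot(Q[:,0]-.631,Q[:,1]+.078)<.05)&(Q[:,2]>.07)&(Q[:,2]<.13)&(np.abs(k[:,1])<.012);q=k[m];w=Q[m]
r=cv2.minAreaRect(q[:,:2].astype(np.float32)*1000);print('card in tool',len(q),np.round(r[0],1),np.round(r[1],1),r[2],'z',w[:,2].max(), 'ymed',np.median(q[:,1]),'slope',np.polyfit(q[:,0],q[:,1],1))
k=Rt(st).inv().apply(P[y]-st['tool_pos']);k=k[np.hypot(k[:,0],k[:,1])<.04];t=k[k[:,2]>.05];print('jaws',len(t),t.min(0).round(4),t.max(0).round(4))
for s in(-1,1):
    j=t[s*t[:,1]>0];print(s,np.median(np.abs(j[:,1])))
E
python3 fin.py w7
```

```text
shift cm [0.03 0.12 5.94] rot [ 0.    -0.     0.001] tcp [ 0.6293 -0.0785  0.2454] yaw -0.279 F [ 0.1  0.6 -1.1] t 18.3 w 1.79 g 62.7
card in tool 526 [14.7  1.4] [55.8  4.5] 0.23273102939128876 z 0.1275469779212217 ymed 0.0014347929412508885 slope [0.01007073 0.00129398]
jaws 1082 [-0.0159 -0.0216  0.05  ] [0.0144 0.0213 0.0838]
-1 0.016287017378264854
1 0.016465820206841432
```

Call:
send_rows:
  steps:
    - {"translation":[0,0.14,0],"delta_rot":[0,0,0],"jaw":1}
    - {"translation":[0,0.14,1],"delta_rot":[0,0,0],"jaw":1}
    - {"translation":[0,0.14,2],"delta_rot":[0,0,0],"jaw":1}
    - {"translation":[0,0.14,3],"delta_rot":[0,0,0],"jaw":1}
    - {"translation":[0,0.14,4],"delta_rot":[0,0,0],"jaw":1}
    - {"translation":[0,0.14,5],"delta_rot":[0,0,0],"jaw":1}
    - {"translation":[0,0.14,5.7],"delta_rot":[0,0,0],"jaw":1}
    - {"translation":[0,0.14,5.9],"delta_rot":[0,0,0],"jaw":1}

```text
time: 19.15
tool_pos: [0.63, -0.0786, 0.1847]
tool_rot: [-0.001, 0.799, 0.602, -0.001]
contact_force: [-0.0, 0.1, -0.8]
gripper_width: 0.206
grasp_force: 62.7
```

Call:
send_rows:
  steps:
    - {"translation":[0,0,0],"delta_rot":[0,0,0],"jaw":1}
    - {"translation":[0,0,0],"delta_rot":[0,0,0],"jaw":1}
    - {"translation":[0,0,0],"delta_rot":[0,0,0],"jaw":1}
    - {"translation":[0,0,0],"delta_rot":[0,0,0],"jaw":1}
    - {"translation":[0,0,0],"delta_rot":[0,0,0],"jaw":1}
    - {"translation":[0,0,0],"delta_rot":[0,0,0],"jaw":1}
    - {"translation":[0,0,0],"delta_rot":[0,0,0],"jaw":1}
    - {"translation":[0,0,0],"delta_rot":[0,0,0],"jaw":1}

```text
time: 19.95
tool_pos: [0.6307, -0.0787, 0.1863]
tool_rot: [-0.0, 0.799, 0.602, 0.0]
contact_force: [0.2, -0.2, -0.5]
gripper_width: 0.208
grasp_force: 62.7
```

```bash
python3 fin.py w8; python3 -c "
from h import *
S=save('scene','s9');P=pts(S);h=cv2.cvtColor(S['pixels'],cv2.COLOR_BGR2HSV);m=cv2.inRange(h,(5,130,60),(18,255,255))>0
m&=(np.hypot(P[...,0]-.609,P[...,1]-.1255)<.03)&(P[...,2]>.1);q=P[m];print(len(q),np.percentile(q[:,2],[1,50,95]))
y=(cv2.inRange(h,(18,100,40),(36,255,255))>0)&(np.hypot(P[...,0]-.631,P[...,1]+.078)<.05);q=P[y];print('clip z',np.percentile(q[:,2],[1,5,50,95]).round(4))
"
```

```text
shift cm [ 0.02 -0.02  0.03] rot [-0.    -0.     0.001] tcp [ 0.6307 -0.0787  0.1863] yaw -0.279 F [ 0.2 -0.2 -0.5] t 19.95 w 1.78 g 62.7
card in tool 713 [-0.   0.4] [84.8  4.2] 0.048537805676460266 z 0.12738427246689973 ymed 0.0005880022436367115 slope [-0.00356971  0.00048122]
jaws 1091 [-0.0283 -0.0215  0.05  ] [0.0144 0.0213 0.1628]
-1 0.01633155443608728
1 0.016419085572528434
309 [0.12216298 0.13820252 0.16114654]
clip z [0.1047 0.1105 0.1443 0.1878]
```

Everything checks out: the card is 0.4 mm off the jaws' centre line and 0 mm along, the tips are about 21 mm below the edge, there is no contact force, and the stopper is still home. I'm handing in.

```bash
python3 -c "
from plant import *
print(job_done())"
```

```text
the job is handed in; nothing more can be done
None
```

I handed the job in at about 20 s, with the stopper seated in the upright flask and the clip held open around the middle of the card's top edge, jaws about 21 mm down and not touching it; `job_done()` did not say whether it passed.

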